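# Start a timed spin: shut the mini-centrifuge, press the timer's start key

### The arm

A 6-joint arm with a two-finger parallel gripper is mounted at the origin on a cart in front of the work surface, level with it; the furniture and walls round the work are solid. World frame = base frame: x ahead of the robot, y to its left, z up, the work surface at z = 0. Lengths are in m, angles in rad, forces in N, time in s.
With the tool pointing down it reaches from about 0.275 to 0.725 m from the base axis. Payload 15.9 kg.
Tool frame: the origin (TCP) lies on the mounting face of the last link; the fingertips stand 173 mm ahead of it and the grasp point (between the pads) lies 155 mm ahead of it (env.tip_extent is the distance from the TCP to the fingertips, in m); z points along the fingers, y is the direction in which the jaws open and shut (so a half turn about z gives the same grasp; the last joint's range is limited). The gripper opens to 85 mm and grips with 20 to 120 N. Pads are 22 mm wide; open, the fingers measure 114 mm over their backs; the gripper's body (76 mm by 85 mm) begins 54 mm behind the grasp point. The pads swing forward as they close: fully open they stand 13 mm farther back than shut.
Start: joints at [-1.264, 0.213, -0.034, 1.323, 0, 1.571], TCP at [0.151, -0.477, 0.405] pointing down, gripper open.
Joint ranges: [-2.98, 2.98], [-0.74, 1.72], [-1.14, 1.35], [-2.1, 2.04], [-1.57, 1.44], [-3.14, 3.14]. Speed limits (rad/s): [1.89, 1.89, 2.39, 2.57, 3.14, 3.14].

### API

Orientations are given as a unit quaternion [w, x, y, z].
In Python, from plant import env, cams gives the robot as it stands.
- The arm moves only by the tool servo_tool, never from a script. Its argument "rows" is one flat list of numbers, 7 for each row, row after row: the shift along the tool's x, y, z in m, then the turn, a rotation vector about the tool's x, y, z in degrees, then the closure, from -1 (fully open) to 1 (shut), so that 0 is half open. A call has 1 to 10 rows; each row is the pose to reach, as a shift and turn from the pose commanded when the call began, along the tool's axes at that moment; what a row does not reach only later rows make up. A row lasts 1/8 s, in which the tool goes at most 62.5 mm and 10.7 degrees, less where a joint would pass 70% of its speed; a pose out of reach is approached as far as the arm can. A call with a gripper value outside its range is refused whole. The fingers move at their own pace and stop on an object; "newtons" is the grip in N (left out, the last holds). Time passes only in rows, so rows that repeat a pose let the fingers close. It gives the time, the measured TCP pose, the force and the opening at its end, in the units of the state.
- env.sense(): the state, without advancing time (a new reading comes with each control period).
- cams.camera(name): name is "scene" or "top"; returns the picture (420x560x3 uint8, blue, green, red); there is no depth.
- cams.get_calibration(name): a dict with "fx", "fy", "cx", "cy" (pixels), "R" (3x3) and "t" (3): a world point X has camera coordinates R X + t. Camera axes: x right, y down, z forward; pixel columns grow to the right and rows downward; lengths in m; the calibration is good to about 2 mm. A picture is of the moment at which its call begins. get_calibration takes no time and is no camera call.
- env.hand_in(): hands the job in, once; it reports no verdict.
The state is a dict: "time": time; "qpos": joint angles; "joint_velocities": joint speeds; "joint_torque": joint torques, N m; "tcp_pos": TCP position; "orientation": TCP orientation; "ft_force": force on the tool from outside, world axes, zero at the start; "moment": the same for the moment, N m; "opening": opening from 0.0 (shut) to 1.0 (fully open).
Only numpy, scipy, OpenCV 4.12 (cv2) and the standard library are available. Lean on these libraries where they do the work, as an engineer would, in place of code of your own. Each camera call takes 0.05 s, during which the arm holds its last target. There are 200 camera calls.

### The job

The tubes are loaded and the mini-centrifuge starts by itself when its lid is shut: push the open lid over gently with the fingertips until it has closed fully, and only then start the time by lightly pressing the left-hand key of the small square bench timer, and withdraw. Nothing is to be picked up: leave the timer's other two keys alone, the timer where it lies, and do not shift or tip the glassware and small things standing about.

Things in the scene. Friction and masses are not known exactly. Their poses are not given: they have to be found in the camera images.
- mini_centrifuge_lid (a joint): Angle of the mini-centrifuge's lid in rad: 0 = fully shut, up to 1.48 = standing wide open. A light lid on a stiff, damped hinge, without spring or catch: well under 1 N at its rim moves it. Above about 0.9 rad it stays wherever it is left; once pushed over below about 0.8 rad it sinks shut by its own weight at about 0.5 rad/s.
- mini_centrifuge: The round white mini-centrifuge with a pale bluish domed lid (hollow), 155 x 148 mm in plan, 108 mm high when shut; it stands fixed to the bench. Origin at the centre of its underside, z up, -x towards its front (rocker switch), +x towards its back (lid hinge). The lid turns about the point lid_hinge, about an axis along the centrifuge's y, and opens upward and backward.
- lid_hinge (a point): Middle of the lid's hinge axis, 76 mm behind the centrifuge's centre and 66 mm above the bench. Its axes are those of the centrifuge.
- lid_edge (a point): Middle of the lid's front rim, at the foot of its small black tab (moves with the lid), 146 mm from the hinge axis. With the lid wide open it stands above the hinge, about 212 mm above the bench, and the dome bulges backward from it.
- lid_crown (a point): Highest point of the dome's outside when shut (moves with the lid): 76 mm along the lid from the hinge axis and 43 mm out from the rim plane. With the lid wide open it is the rearmost point of the centrifuge, about 125 mm behind its centre and 145 mm above the bench. Pushing the dome's outside towards the centrifuge's front, between this height and the rim, shuts the lid; room for that push is free behind the lid.
- timer: The loose bench timer, 55 g: a flat white square box 62 x 62 mm, 16 mm high, with a display in its far half and three keys in a row in its near half. Origin at the centre of its underside, z up, -x towards its near edge (key row), +y towards its left-hand side as its user faces it.
- key_left_top (a point): Centre of the top of the timer's left-hand key, the one to press: 16 mm nearer than the timer's centre and 18 mm to its left, 19 mm above the bench. The key measures 10 mm (timer x) by 12 mm (timer y) and stands 3 mm proud of the box; 6 mm of gap separates it from the middle key, and its outer side is 7 mm from the box's left side.
- timer_key0 (a joint): Travel of the left-hand key in m: 0 up, 0.0012 fully down. A stiff spring (4 N per mm, about 5 N fully down) lifts it again; it counts as pressed from half its travel.
- timer_key1 (a joint): Travel of the middle key, same kind: not to be pressed.
- timer_key2 (a joint): Travel of the right-hand key, same kind: not to be pressed.
- petri_dish: Loose clear round Petri dish, 61 mm across, 12 mm high, origin at the centre of its underside. To be left alone.
- stirbar_case: Loose flat white case, 30 x 46 x 12 mm, origin at the centre of its underside. To be left alone.
- vial_red: Loose glass vial with a red cap, 27 mm across, 56 mm high, origin at the centre of its underside. To be left alone.
- vial_black: Loose glass vial with a black cap, 27 mm across, 56 mm high, origin at the centre of its underside. To be left alone.
- oil_vial: Loose narrow glass vial with a black cap, 25 mm across, 62 mm high, origin at the centre of its underside. To be left alone.
- beaker_small: Loose small glass beaker, 42 mm across, 48 mm high, origin at the centre of its underside. To be left alone.
Not all that is in view belongs to the job. Leave any blue look-alike of the mini_centrifuge alone.

How it is judged:
On the way, in this order (a step that is already met when the one before it is completed fails the run):
1. the centrifuge's lid is fully shut (value of joint mini_centrifuge_lid below 0.03 rad), for 0.2 s.
2. the fingertips press the timer's left-hand key at least half-way (value of joint timer_key0 above 0.0006 m and contact force between the fingers and timer above 0.5 N), for 0.03 s.
3. the key is let go (value of joint timer_key0 below 0.0002 m), for 0.1 s.
At the end, for the whole second after the job is handed in: The lid is fully shut (within 0.03 rad), all three timer keys are up, the timer lies flat and at rest within 12 mm of where it was, and each of the six small things stands upright within 12 mm of where it was (value of joint mini_centrifuge_lid below 0.03 rad and value of joint each of timer_key0, timer_key1, timer_key2 below 0.0002 m and distance of each of timer, petri_dish, stirbar_case, vial_red, vial_black, oil_vial, beaker_small from where it was at the start of the episode below 0.012 m and angle between timer's own z axis and vertical below 0.05 rad and linear speed of timer below 0.02 m/s and angle between each of petri_dish, stirbar_case, vial_red, vial_black, oil_vial, beaker_small's own z axis and vertical below 0.1 rad); the robot touches nothing.
It fails at once if the timer was started while the centrifuge's lid was still open (value of joint timer_key0 above 0.0006 m and value of joint mini_centrifuge_lid above 0.05 rad).
It fails at once if the timer's middle or right-hand key was pressed (value of joint any of timer_key1, timer_key2 above 0.0005 m).
It fails at once if the timer or the lid was pressed hard or gripped (over 25 N) instead of touched lightly (contact force between the fingers and timer above 25 N or contact force between the fingers and mini_centrifuge above 25 N).
It fails at once if the timer was picked up or pushed away (height (world z) of timer above 0.006 m or distance of timer from where it was at the start of the episode above 0.02 m or angle between timer's own z axis and vertical above 0.25 rad).
It fails at once if one of the six small things was lifted, shifted or tipped (distance of any of petri_dish, stirbar_case, vial_red, vial_black, oil_vial, beaker_small from where it was at the start of the episode above 0.015 m or angle between any of petri_dish, stirbar_case, vial_red, vial_black, oil_vial, beaker_small's own z axis and vertical above 0.3 rad).
It also fails if it takes over 48 s, if anything falls off the work surface, if the arm or the gripper's body presses on something with over 40 N, if the wrist force passes 120 N, or if a joint passes its speed limit or range.

## Working session

There is one attempt and no reset: what is moved stays moved. The work goes in short steps, Python scripts to look and compute and a tool call to move; the robot and the scene stay as the last step left them, time stands still between calls to the robot, and variables do not carry over. Pictures are saved under pics/ and viewed, about 8 in all and at most 12, crops included, and the job is handed in when it is done.

Besides the shell and the picture viewer there is one more tool, called after ">>>" as name(argument=value, ...) on one line, values as JSON. servo_tool: Moves the arm, as the interface text tells. Its arguments: {"type":"object","properties":{"rows":{"type":"array"},"newtons":{"type":"number"}},"required":["rows"]}

```bash
mkdir -p pics; python3 - <<'E'
from plant import env,cams
import cv2,numpy as np
np.set_printoptions(precision=4,suppress=True)
for n in("scene","top"):
    cv2.imwrite(f"pics/{n}0.png",cams.camera(n)); c=cams.get_calibration(n); print(n,c,-np.array(c["R"]).T@np.array(c["t"]))
s=env.sense();print(s["time"],s["tcp_pos"],s["orientation"],s["opening"],env.tip_extent)
E
```

```text
scene {'fx': 472.713325723717, 'fy': 472.713325723717, 'cx': 279.7940806761671, 'cy': 211.5790005597376, 'R': array([[-0.7994, -0.6007, -0.0046],
       [-0.3343,  0.4512, -0.8274],
       [ 0.4991, -0.66  , -0.5615]]), 't': array([0.5641, 0.1439, 0.8389])} [0.0804 0.8276 0.5927]
top {'fx': 484.3950584581897, 'fy': 484.3950584581897, 'cx': 284.06131048228883, 'cy': 208.47416682781085, 'R': array([[ 0.0254, -0.9991,  0.0339],
       [-0.9879, -0.0302, -0.152 ],
       [ 0.1529, -0.0297, -0.9878]]), 't': array([0.2467, 0.5047, 1.1082])} [0.3229 0.2946 1.163 ]
0.1 [ 0.1509 -0.4765  0.4043] [-0.0005  0.9883  0.1528 -0.0001] 0.9970194081327777 0.1734
```

View pics/scene0.png

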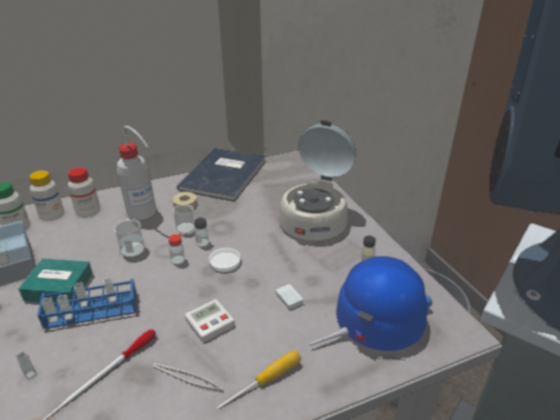

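View pics/top0.png

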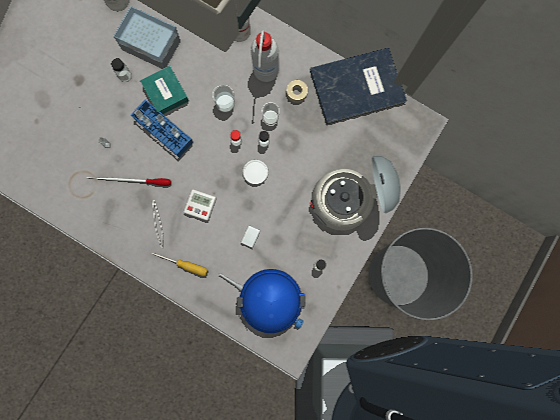

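The open white centrifuge is at scene (315,205) and top (343,198). The lookalike is the blue dome at scene (383,300) and top (270,300). The timer is at scene (210,320) and top (199,205); other white items are the stir-bar case at top (250,237) and the Petri dish at (256,173). My choice is the white, open one, and I'll check it in a close crop.

```bash
cat >h.py <<'E'
from plant import env,cams
import cv2,numpy as np
np.set_printoptions(precision=4,suppress=True)
def cal(n):
    c=cams.get_calibration(n); return c,np.array(c["R"]),np.array(c["t"])
def ray(n,p):
    c,R,t=cal(n); d=R.T@np.array([(p[0]-c["cx"])/c["fx"],(p[1]-c["cy"])/c["fy"],1]); return -R.T@t,d/np.linalg.norm(d)
def onz(n,p,z):
    o,d=ray(n,p); return o+d*(z-o[2])/d[2]
def proj(n,X):
    c,R,t=cal(n); q=R@np.array(X)+t; return np.array([c["fx"]*q[0]/q[2]+c["cx"],c["fy"]*q[1]/q[2]+c["cy"]])
E
python3 - <<'E'
from h import *
t=cv2.imread("pics/top0.png");s=cv2.imread("pics/scene0.png")
a=cv2.resize(t[180:230,170:230],(400,333),interpolation=cv2.INTER_CUBIC)
b=cv2.resize(t[145:245,300:410],(400,364),interpolation=cv2.INTER_CUBIC)
c=cv2.resize(s[290:350,175:245],(400,343),interpolation=cv2.INTER_CUBIC)
d=cv2.resize(s[110:245,265:370],(300,386),interpolation=cv2.INTER_CUBIC)
o=np.zeros((600,800,3),np.uint8)
o[:300,:400]=a[:300];o[:300,400:]=cv2.resize(b,(400,300));o[300:,:400]=c[:300];o[300:,400:700]=cv2.resize(d,(300,300))
cv2.imwrite("pics/crop.png",o)
for n,im in(("top",t),("scene",s)):
    hsv=cv2.cvtColor(im,cv2.COLOR_BGR2HSV)
    m=((hsv[...,0]<8)|(hsv[...,0]>170))&(hsv[...,1]>110)&(hsv[...,2]>90)
    k,l,st,ce=cv2.connectedComponentsWithStats(m.astype(np.uint8))
    for i in range(1,k):
        if st[i,4]>5: print(n,"red",ce[i],st[i,4],onz(n,ce[i],.019))
E
```

```text
top red [257.9474  38.3947] 38 [0.9318 0.3371 0.019 ]
top red [266.5326  39.6196] 92 [0.9295 0.3154 0.019 ]
top red [235.0633 134.4937] 79 [0.6788 0.3844 0.019 ]
top red [158.8651 181.0714] 126 [0.557  0.5612 0.019 ]
top red [311.1 203.9] 10 [0.513  0.1956 0.019 ]
top red [189.5882 208.1176] 17 [0.4939 0.4847 0.019 ]
top red [203.8824 212.8235] 17 [0.4837 0.4503 0.019 ]
scene red [127.8136 150.2364] 220 [1.0937 0.1617 0.019 ]
scene red [ 77.6128 174.183 ] 235 [1.0876 0.3182 0.019 ]
scene red [299. 231.] 13 [0.5166 0.1863 0.019 ]
scene red [174.5577 239.2115] 104 [0.7    0.3566 0.019 ]
scene red [223.4706 316.4118] 17 [0.4813 0.4512 0.019 ]
scene red [203.6316 326.4211] 19 [0.4921 0.486  0.019 ]
scene red [139.7614 341.7368] 285 [0.5492 0.5671 0.019 ]
scene red [359.8636 337.    ] 22 [0.2822 0.3564 0.019 ]
```

View pics/crop.png

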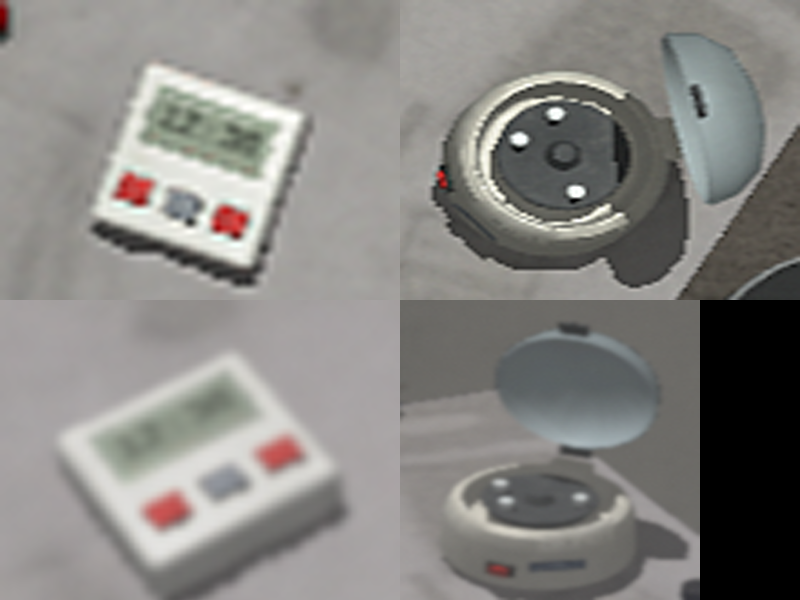

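The crop confirms the white body with the lid open. The timer's display is in its far half, so the left-hand key is the red one at top (189.6,208), scene (203.6,326). The two views agree to 2 mm, and the red keys are 36 mm apart as they should be. Next is the centrifuge's axis and heading.

```bash
python3 - <<'E'
from h import *
def tri(a,b):
    o1,d1=ray("top",a);o2,d2=ray("scene",b)
    k=np.linalg.lstsq(np.c_[d1,-d2],o2-o1,rcond=None)[0];p,q=o1+k[0]*d1,o2+k[1]*d2
    return (p+q)/2,np.linalg.norm(p-q)
tab=tri((382,178.3),(325.6,122.6));hub=tri((345.1,195.7),(314,199));sw=tri((311.1,203.9),(299,231))
print("tab",tab,"hub",hub,"switch",sw)
for nm,p in(("tab",tab[0]),("switch",sw[0])):
    d=(p-hub[0])[:2];print(nm,np.linalg.norm(d),d/np.linalg.norm(d))
b=(tab[0]-sw[0])[:2];b/=np.linalg.norm(b);print("back dir",b,"tab2sw",np.linalg.norm((tab[0]-sw[0])[:2]))
C=hub[0][:2]
for r in(76,125,145): print(r,C+b*r/1000)
k=[(onz("top",a,.019)+onz("scene",c,.019))/2 for a,c in(((189.6,208.1),(203.6,326.4)),((203.9,212.8),(223.5,316.4)))]
y=(k[0]-k[1])[:2];y/=np.linalg.norm(y);print("keyL",k[0],"timer y",y,"tgt +7mm",k[0][:2]+.007*y)
print("crown proj",proj("top",[*(C+b*.125),.145]))
E
```

```text
tab (array([0.5384, 0.0689, 0.2089]), np.float64(0.00029877363400583487)) hub (array([0.5273, 0.1195, 0.0581]), np.float64(0.002315291673707322)) switch (array([0.5109, 0.196 , 0.0274]), np.float64(0.0015717931384845358))
tab 0.051813090056945836 [ 0.2136 -0.9769]
switch 0.07824157881786016 [-0.2091  0.9779]
back dir [ 0.2109 -0.9775] tab2sw 0.130054340582863
76 [0.5433 0.0452]
125 [ 0.5537 -0.0027]
145 [ 0.5579 -0.0223]
keyL [0.4931 0.4853 0.019 ] timer y [0.2926 0.9562] tgt +7mm [0.4951 0.492 ]
crown proj [407.9   178.815]
```

>>> servo_tool(rows=[0.052, -0.029, 0, 0, 0, 4, 1, 0.105, -0.058, 0, 0, 0, 8, 1, 0.157, -0.087, 0, 0, 0, 12, 1, 0.209, -0.116, 0, 0, 0, 16, 1, 0.262, -0.145, 0, 0, 0, 20, 1, 0.314, -0.174, 0, 0, 0, 24, 1, 0.366, -0.203, 0, 0, 0, 28, 1, 0.418, -0.232, 0, 0, 0, 32, 1, 0.471, -0.261, 0, 0, 0, 34.6, 1, 0.523, -0.29, 0, 0, 0, 34.6, 1], newtons=20)

```text
time: 1.35
tcp_pos: [0.5342, -0.1189, 0.404]
orientation: [-0.019, 0.993, -0.114, 0.001]
ft_force: [0.0, 0.0, -0.1]
opening: -0.001
```

>>> servo_tool(rows=[0, 0, 0, 0, 0, 0, 1, 0, 0, 0.02, 0, 0, 0, 1, 0, 0, 0.04, 0, 0, 0, 1, 0, 0, 0.059, 0, 0, 0, 1, 0, 0, 0.059, 0, 0, 0, 1, 0, 0, 0.059, 0, 0, 0, 1])

```text
time: 2.1
tcp_pos: [0.533, -0.1191, 0.3464]
orientation: [-0.019, 0.993, -0.114, 0.002]
ft_force: [-0.7, 0.7, 0.1]
opening: 0.004
```

```bash
python3 - <<'E'
from h import *
from scipy.spatial.transform import Rotation as Ro
s=env.sense();w=s["orientation"];R=Ro.from_quat([w[1],w[2],w[3],w[0]]).as_matrix()
print(s["time"],s["tcp_pos"],R,s["ft_force"],s["opening"],s["qpos"])
C=np.array([.527,.12]);b=np.array([.211,-.9775]);print("behind",(s["tcp_pos"][:2]-C)@b,"side",np.cross(b,s["tcp_pos"][:2]-C))
t=cams.camera("top");c=cams.camera("scene")
o=np.hstack([cv2.resize(t[100:300,270:470],(400,400)),cv2.resize(c[50:250,240:440],(400,400))]);cv2.imwrite("pics/a.png",o)
E
```

```text
2.1 [ 0.533  -0.1191  0.3464] [[ 0.974  -0.2264  0.0079]
 [-0.2266 -0.9733  0.0365]
 [-0.0006 -0.0374 -0.9993]] [-0.6658  0.6503  0.0984] 0.003929626035828099 [-0.2296  0.3245 -0.0342  1.2127  0.0374  3.1406]
behind 0.23495905122826016 side -0.04462095625585427<stdin>:5: DeprecationWarning: Arrays of 2-dimensional vectors are deprecated. Use arrays of 3-dimensional vectors instead. (deprecated in NumPy 2.0)
```

View pics/a.png

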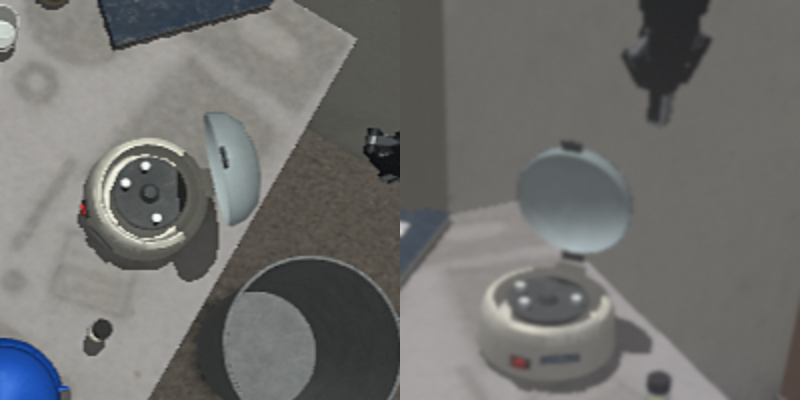

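The lid stands undisturbed at crop (230,165), with the shut fingers well behind it at (380,140). Joint 6 is at its limit, so I'll take the opposite half turn.

>>> servo_tool(rows=[0, 0, 0, 0, 0, -10, 1, 0, 0, 0, 0, 0, -20, 1, 0, 0, 0, 0, 0, -30, 1, 0, 0, 0, 0, 0, -40, 1, 0, 0, 0, 0, 0, -50, 1, 0, 0, 0, 0, 0, -60, 1, 0, 0, 0, 0, 0, -70, 1, 0, 0, 0, 0, 0, -80, 1, 0, 0, 0, 0, 0, -90, 1, 0, 0, 0, 0, 0, -90, 1])

```text
time: 3.45
tcp_pos: [0.5333, -0.1189, 0.3462]
orientation: [-0.012, 0.783, 0.622, 0.015]
ft_force: [-0.3, -0.7, 0.2]
opening: -0.0
```

>>> servo_tool(rows=[0, 0, 0, 0, 0, -10, 1, 0, 0, 0, 0, 0, -20, 1, 0, 0, 0, 0, 0, -30, 1, 0, 0, 0, 0, 0, -40, 1, 0, 0, 0, 0, 0, -50, 1, 0, 0, 0, 0, 0, -60, 1, 0, 0, 0, 0, 0, -70, 1, 0, 0, 0, 0, 0, -80, 1, 0, 0, 0, 0, 0, -90, 1, 0, 0, 0, 0, 0, -90, 1])

```text
time: 4.7
tcp_pos: [0.5332, -0.1189, 0.3459]
orientation: [0.002, 0.116, 0.993, 0.019]
ft_force: [0.4, -0.8, 0.1]
opening: -0.001
```

```bash
cat >>h.py <<'E'
from scipy.spatial.transform import Rotation as Ro
def st():
    s=env.sense();w=s["orientation"];R=Ro.from_quat([w[1],w[2],w[3],w[0]]).as_matrix();p=np.array(s["tcp_pos"])
    C=np.array([.527,.12]);b=np.array([.211,-.9775]);d=p[:2]-C
    print("t",s["time"],"p",p,"R",R.tolist() and R.round(3).tolist(),"F",s["ft_force"],"q",s["qpos"],"behind",d@b,"side",b[0]*d[1]-b[1]*d[0])
    return p,R
E
python3 -c "
from h import *
p,R=st()
C=np.array([.527,.12]);b=np.array([.211,-.9775])
print('to 150 behind',R.T@(np.array([*(C+.15*b),.345])-p))
print('fwd 100mm',R.T@np.array([*(-.1*b),0]))
yt=np.array([.2926,.9562,0]);print('yaw err deg',np.degrees(Ro.from_matrix(R.T@np.c_[[-.9562,.2926,0],yt,[0,0,-1]]).as_rotvec()))
"
```

```text
t 4.7 p [ 0.5332 -0.1189  0.3459] R [[-0.973, 0.231, 0.008], [0.231, 0.972, 0.037], [0.001, 0.037, -0.999]] F [ 0.3578 -0.7793  0.1048] q [-0.2292  0.3253 -0.0344  1.2119  0.0375  0.0037] behind 0.23484935240149124 side -0.04431846118518696
to 150 behind [-0.0034  0.0956  0.0045]
fwd 100mm [0.0431 0.0902 0.0034]
yaw err deg [ 2.1446 -0.1237  3.6727]
```

>>> servo_tool(rows=[0, 0.016, 0.001, 0.5, 0, 1, 1, -0.001, 0.032, 0.002, 1, 0, 2, 1, -0.002, 0.048, 0.003, 1.5, 0, 3, 1, -0.003, 0.064, 0.004, 2.1, 0, 3.7, 1, -0.003, 0.08, 0.004, 2.1, 0, 3.7, 1, -0.003, 0.096, 0.004, 2.1, 0, 3.7, 1, -0.003, 0.096, 0.004, 2.1, 0, 3.7, 1])

```text
time: 5.58
tcp_pos: [0.558, -0.025, 0.3453]
orientation: [-0.001, 0.146, 0.989, 0.001]
ft_force: [0.1, 0.8, -0.8]
opening: -0.0
```

```bash
python3 -c "
from h import *
p,R=st()
C=np.array([.527,.12]);b=np.array([.211,-.9775])
for r,z in((.11,.343),(.04,.328),(.03,.32)): print(r,R.T@(np.array([*(C+r*b),z])-p))
"
```

```text
t 5.575 p [ 0.558  -0.025   0.3453] R [[-0.957, 0.289, -0.002], [0.289, 0.957, 0.002], [0.002, 0.001, -1.0]] F [ 0.1447  0.7704 -0.8177] q [-0.0451  0.3513  0.001   1.2225  0.0015  0.2476] behind 0.14825336200479114 side -0.00024332157171022897
0.11 [0.0183 0.0336 0.0024]
0.04 [0.0521 0.0948 0.0175]
0.03 [0.057  0.1036 0.0255]
```

>>> servo_tool(rows=[0.0024, 0.0044, 0, 0, 0, 0, 1, 0.0048, 0.0088, 0, 0, 0, 0, 1, 0.0072, 0.0132, 0, 0, 0, 0, 1, 0.0096, 0.0176, 0, 0, 0, 0, 1, 0.012, 0.022, 0, 0, 0, 0, 1, 0.0144, 0.0264, 0.001, 0, 0, 0, 1, 0.0168, 0.0308, 0.002, 0, 0, 0, 1, 0.0192, 0.0352, 0.003, 0, 0, 0, 1, 0.0216, 0.0396, 0.004, 0, 0, 0, 1, 0.024, 0.044, 0.005, 0, 0, 0, 1])

```text
time: 6.82
tcp_pos: [0.5475, 0.0234, 0.3403]
orientation: [-0.001, 0.146, 0.989, 0.001]
ft_force: [0.0, 0.1, 1.1]
opening: -0.003
```

```bash
python3 - <<'E'
from h import *
st()
t=cams.camera("top");c=cams.camera("scene")
o=np.hstack([cv2.resize(t[100:300,270:470],(400,400)),cv2.resize(c[50:250,240:440],(400,400))]);cv2.imwrite("pics/b.png",o)
E
```

```text
t 6.825 p [0.5475 0.0234 0.3403] R [[-0.957, 0.289, -0.002], [0.289, 0.957, 0.001], [0.002, 0.001, -1.0]] F [0.0265 0.143  1.073 ] q [ 0.0424  0.3316 -0.0397  1.2014  0.0014  0.3351] behind 0.09874308411805358 side -0.00036310849686365873
```

View pics/b.png

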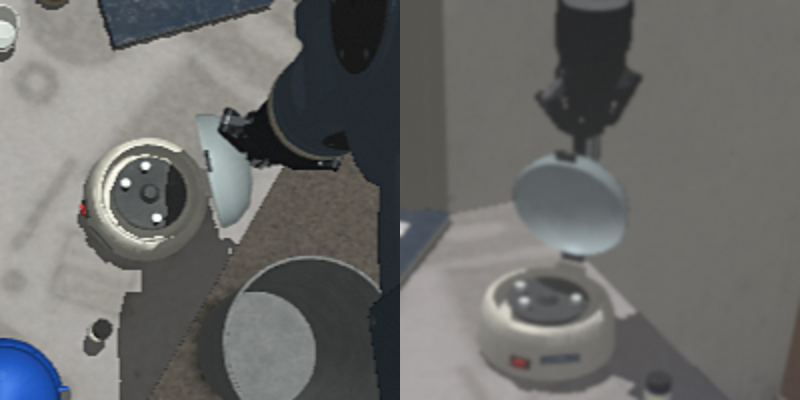

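The lid has begun to swing: its tab moved from crop (224,157) to (208,160). The contact is light, so I'll carry on.

>>> servo_tool(rows=[0.0024, 0.0044, 0.001, 0, 0, 0, 1, 0.0048, 0.0088, 0.002, 0, 0, 0, 1, 0.0072, 0.0132, 0.003, 0, 0, 0, 1, 0.0096, 0.0176, 0.004, 0, 0, 0, 1, 0.012, 0.022, 0.006, 0, 0, 0, 1, 0.0144, 0.0264, 0.008, 0, 0, 0, 1, 0.0168, 0.0308, 0.01, 0, 0, 0, 1, 0.0192, 0.0352, 0.012, 0, 0, 0, 1, 0.0216, 0.0396, 0.013, 0, 0, 0, 1, 0.024, 0.044, 0.014, 0, 0, 0, 1])

```text
time: 8.18
tcp_pos: [0.5372, 0.0725, 0.3263]
orientation: [-0.001, 0.146, 0.989, 0.001]
ft_force: [0.2, -0.6, 0.2]
opening: 0.001
```

>>> servo_tool(rows=[0.0024, 0.0044, 0, 0, 0, 0, 1, 0.0048, 0.0088, 0, 0, 0, 0, 1, 0.0048, 0.0088, 0, 0, 0, 0, 1, 0.0048, 0.0088, 0, 0, 0, 0, 1, 0.0048, 0.0088, -0.02, 0, 0, 0, 1, 0.0048, 0.0088, -0.04, 0, 0, 0, 1, 0.0048, 0.0088, -0.06, 0, 0, 0, 1, 0.0048, 0.0088, -0.06, 0, 0, 0, 1, 0.0048, 0.0088, -0.06, 0, 0, 0, 1])

```text
time: 9.3
tcp_pos: [0.5352, 0.0818, 0.3856]
orientation: [-0.001, 0.146, 0.989, 0.0]
ft_force: [0.1, 0.2, 0.2]
opening: 0.0
```

```bash
python3 - <<'E'
from h import *
p,R=st()
t=cams.camera("top");c=cams.camera("scene")
o=np.hstack([cv2.resize(t[100:300,270:470],(400,400)),cv2.resize(c[50:250,240:440],(400,400))]);cv2.imwrite("pics/c.png",o)
print("to timer",R.T@(np.array([.4951,.492,.26])-p))
E
```

```text
t 9.3 p [0.5352 0.0818 0.3856] R [[-0.957, 0.289, -0.003], [0.289, 0.957, 0.001], [0.003, 0.0, -1.0]] F [0.0603 0.1557 0.151 ] q [0.1512 0.3042 0.0374 1.3066 0.0017 0.444 ] behind 0.039089940416402714 side -1.2937891245500335e-05
to timer [0.1565 0.3811 0.1263]
```

View pics/c.png

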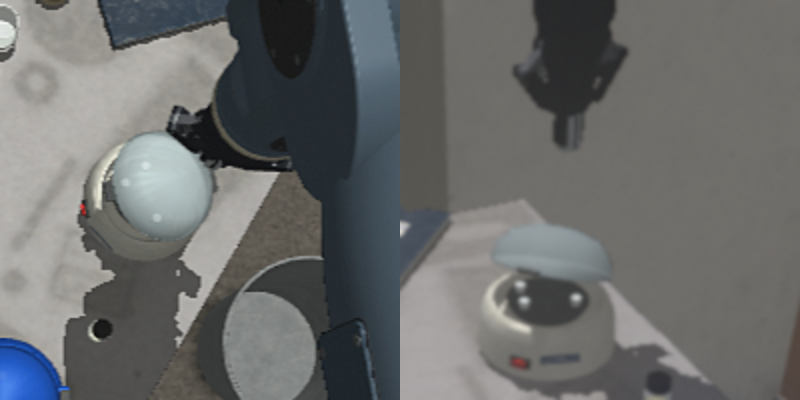

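The lid is past its tipping point and sinking. I'll move high to above the timer, then check that it has shut.

>>> servo_tool(rows=[0.0157, 0.0381, 0, 0, 0, 0, 1, 0.0313, 0.0762, 0, 0, 0, 0, 1, 0.047, 0.1143, 0, 0, 0, 0, 1, 0.0626, 0.1524, 0, 0, 0, 0, 1, 0.0783, 0.1905, 0, 0, 0, 0, 1, 0.0939, 0.2286, 0, 0, 0, 0, 1, 0.1096, 0.2667, 0.02, 0, 0, 0, 1, 0.1252, 0.3048, 0.04, 0, 0, 0, 1, 0.1409, 0.343, 0.06, 0, 0, 0, 1, 0.1565, 0.3811, 0.08, 0, 0, 0, 1])

```text
time: 10.65
tcp_pos: [0.4948, 0.4933, 0.3055]
orientation: [-0.001, 0.146, 0.989, 0.0]
ft_force: [0.7, -0.0, -0.0]
opening: 0.001
```

>>> servo_tool(rows=[0, 0, 0.02, 0, 0, 0, 1, 0, 0, 0.04, 0, 0, 0, 1, 0, 0, 0.06, 0, 0, 0, 1, 0, 0, 0.075, 0, 0, 0, 1, 0, 0, 0.075, 0, 0, 0, 1, 0, 0, 0.075, 0, 0, 0, 1])

```text
time: 11.4
tcp_pos: [0.4953, 0.4923, 0.2327]
orientation: [-0.001, 0.146, 0.989, 0.001]
ft_force: [-0.4, 1.2, -0.3]
opening: -0.0
```

```bash
python3 - <<'E'
from h import *
p,R=st()
t=cams.camera("top");c=cams.camera("scene")
o=np.hstack([cv2.resize(t[130:270,150:390],(480,280)),np.zeros((280,320,3),np.uint8)])
o[:,480:]=cv2.resize(c[130:270,240:400],(320,280))
o=np.vstack([o,np.hstack([cv2.resize(c[270:360,160:260],(355,320),interpolation=cv2.INTER_CUBIC),cv2.resize(t[170:240,160:257],(445,320),interpolation=cv2.INTER_CUBIC)])]);cv2.imwrite("pics/d.png",o)
tip=p+R[:,2]*.1734
print("tip",tip,[proj(n,tip) for n in("scene","top")],"to press xy",R.T@(np.array([.4951,.492,.019])-tip))
E
```

```text
t 11.4 p [0.4953 0.4923 0.2327] R [[-0.957, 0.289, -0.002], [0.289, 0.957, 0.002], [0.002, 0.001, -1.0]] F [-0.435   1.1585 -0.3455] q [0.7819 0.6988 0.2755 1.1473 0.0025 1.0746] behind -0.3706003089754534 side 0.04753550518266024
tip [0.495  0.4926 0.0593] [array([196.7411, 310.0913]), array([183.3377, 204.8629])] to press xy [-0.0004 -0.0006  0.0403]
```

View pics/d.png

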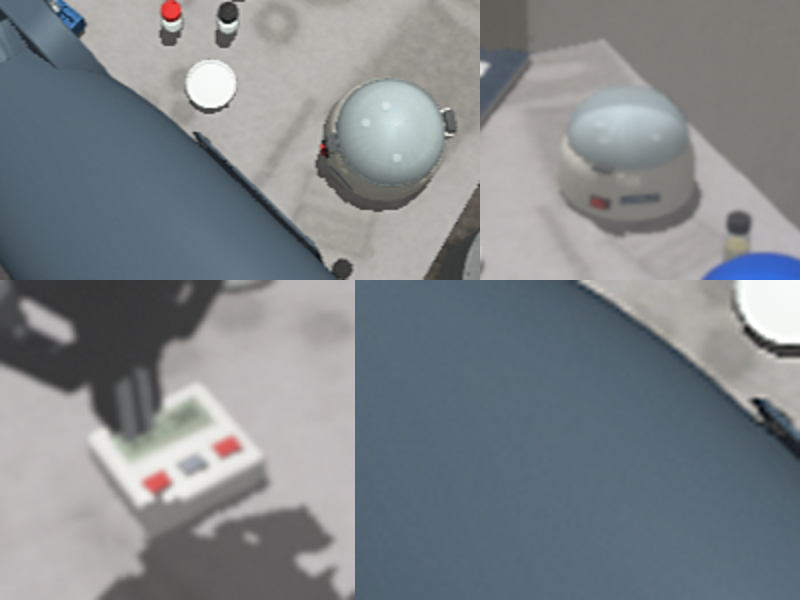

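The lid now sits on the body (scene crop (627,130)), and the fingertips hang over the left-hand key where predicted. I'll descend to just above the key and compare the lid with its shut geometry.

>>> servo_tool(rows=[0, 0, 0.01, 0, 0, 0, 1, 0, 0, 0.02, 0, 0, 0, 1, 0, 0, 0.03, 0, 0, 0, 1, 0, 0, 0.036, 0, 0, 0, 1, 0, 0, 0.036, 0, 0, 0, 1, 0, 0, 0.036, 0, 0, 0, 1])

```text
time: 12.25
tcp_pos: [0.4951, 0.4923, 0.1964]
orientation: [-0.001, 0.146, 0.989, 0.001]
ft_force: [0.4, -0.2, 0.2]
opening: -0.005
```

```bash
python3 - <<'E'
from h import *
p,R=st();tip=p+R[:,2]*.1734;print("tip",tip)
c1=cams.camera("scene");cv2.imwrite("pics/s2.png",c1)
C=np.array([.527,.12]);b=np.array([.211,-.9775])
for th in(0,.05,.15):
    u,v=.146,0; e=C+b*(.076-u*np.cos(th)); print("edge",th,proj("scene",[*e,.066+u*np.sin(th)]))
    u,v=.076,.043; e=C+b*(.076-u*np.cos(th)+v*np.sin(th)); print("crown",proj("scene",[*e,.066+u*np.sin(th)+v*np.cos(th)]))
o=np.hstack([cv2.resize(c1[160:250,265:365],(400,360),interpolation=cv2.INTER_CUBIC),cv2.resize(c1[280:370,160:260],(400,360),interpolation=cv2.INTER_CUBIC)]);cv2.imwrite("pics/e.png",o)
E
```

```text
t 12.25 p [0.4951 0.4923 0.1964] R [[-0.957, 0.289, -0.002], [0.289, 0.957, 0.002], [0.002, 0.001, -1.0]] F [ 0.431  -0.2361  0.1823] q [0.782  0.7225 0.2236 1.072  0.0025 1.0748] behind -0.37062905897271553 side 0.04740372901448882
tip [0.4948 0.4926 0.023 ]
edge 0 [300.6263 213.1449]
crown [314.3188 178.0004]
edge 0.05 [300.737  210.0324]
crown [314.7875 175.8971]
edge 0.15 [301.176  203.4789]
crown [315.8164 171.7192]
```

View pics/e.png

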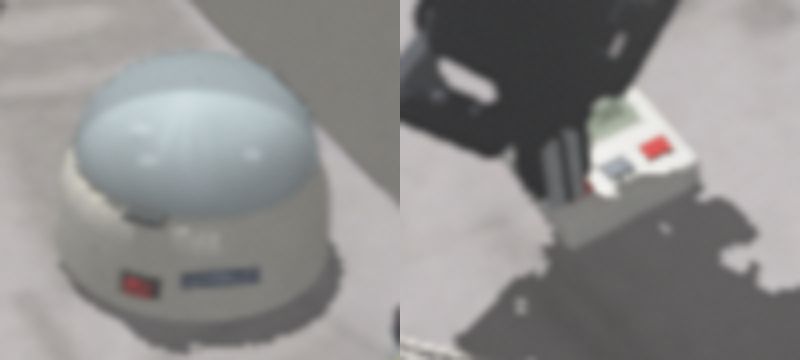

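The tab foot is at scene (301,214), against a shut prediction of (300.6,213.1), so the lid is shut. The fingers cover the left key and the middle key stands clear. I'll press in small steps.

>>> servo_tool(rows=[0, 0, 0.002, 0, 0, 0, 1, 0, 0, 0.0035, 0, 0, 0, 1, 0, 0, 0.004, 0, 0, 0, 1, 0, 0, 0.0045, 0, 0, 0, 1, 0, 0, 0.0045, 0, 0, 0, 1])

```text
time: 12.92
tcp_pos: [0.495, 0.4922, 0.1917]
orientation: [-0.001, 0.146, 0.989, 0.001]
ft_force: [-0.7, -0.4, 2.6]
opening: 0.004
```

>>> servo_tool(rows=[0, 0, 0.0004, 0, 0, 0, 1, 0, 0, 0.0004, 0, 0, 0, 1, 0, 0, 0.0004, 0, 0, 0, 1])

```text
time: 13.3
tcp_pos: [0.495, 0.4922, 0.1913]
orientation: [-0.001, 0.146, 0.989, 0.001]
ft_force: [-1.5, -1.1, 3.8]
opening: -0.0
```

>>> servo_tool(rows=[0, 0, 0.0003, 0, 0, 0, 1, 0, 0, 0.0003, 0, 0, 0, 1, 0, 0, 0.0003, 0, 0, 0, 1])

```text
time: 13.68
tcp_pos: [0.495, 0.4922, 0.191]
orientation: [-0.001, 0.146, 0.989, 0.001]
ft_force: [-1.7, -1.6, 5.4]
opening: 0.002
```

The force reads about 5 N, so the key is fully down. I'll withdraw straight up.

>>> servo_tool(rows=[0, 0, -0.002, 0, 0, 0, 1, 0, 0, -0.005, 0, 0, 0, 1, 0, 0, -0.02, 0, 0, 0, 1, 0, 0, -0.05, 0, 0, 0, 1, 0, 0, -0.09, 0, 0, 0, 1, 0, 0, -0.13, 0, 0, 0, 1, 0, 0, -0.16, 0, 0, 0, 1, 0, 0, -0.16, 0, 0, 0, 1])

```text
time: 14.68
tcp_pos: [0.4956, 0.4923, 0.3545]
orientation: [0.0, 0.146, 0.989, 0.003]
ft_force: [0.1, 0.6, -0.3]
opening: 0.003
```

```bash
python3 - <<'E'
from h import *
st();c=cams.camera("scene");cv2.imwrite("pics/f.png",c)
a=cv2.imread("pics/scene0.png")
def reds(im):
    h=cv2.cvtColor(im,cv2.COLOR_BGR2HSV);m=((h[...,0]<8)|(h[...,0]>170))&(h[...,1]>110)&(h[...,2]>90)
    k,l,st,ce=cv2.connectedComponentsWithStats(m.astype(np.uint8));return [ce[i].round(1).tolist() for i in range(1,k) if st[i,4]>5]
print(reds(a));print(reds(c))
E
```

```text
t 14.675 p [0.4956 0.4923 0.3545] R [[-0.957, 0.289, 0.001], [0.289, 0.957, 0.005], [0.0, 0.005, -1.0]] F [ 0.0897  0.5663 -0.35  ] q [0.7815 0.6622 0.5194 1.4234 0.0025 1.0742] behind -0.37053094705692674 side 0.047879390731173116
[[127.8, 150.2], [77.6, 174.2], [299.0, 231.0], [174.6, 239.2], [223.5, 316.4], [203.6, 326.4], [139.8, 341.7], [359.9, 337.0]]
[[127.9, 150.3], [77.6, 174.2], [298.0, 230.5], [171.8, 239.4], [223.5, 316.4], [203.6, 326.4], [139.9, 342.2], [360.0, 337.3]]
```

View pics/f.png

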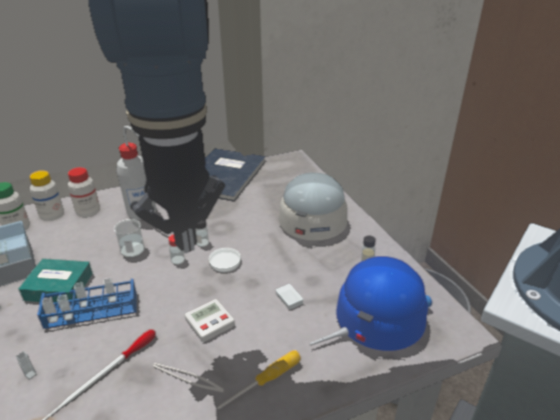

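The lid is shut, and the timer's red keys are at exactly the same pixels as before. The small things stand where they were; the red cap's centroid shift is the gripper partly hiding it. I'll hand in.

```bash
python3 -c "
from plant import env
print(env.hand_in())"
```

```text
the job is handed in; nothing more can be done
None
```

I pushed the white centrifuge's lid over from behind with the closed fingertips until it sank shut. I then pressed the timer's left-hand key, withdrew straight up and handed the job in at about 15 s of the 48 s allowed.

- **Lid:** before the press, its tab foot was at scene pixel (301,214), against (300.6,213.1) predicted for fully shut. It still looked shut in the last picture.
- **Key:** the force rose from 2.6 to 3.8 to 5.4 N, which matches the key fully down. It fell back to noise level after the withdrawal. The middle key stood clear of the fingers in the picture taken just before the press.
- **Timer and small things:** the timer's two red keys are at the same pixels as at the start. The Petri dish, case and vials look upright and in place. The small beaker was partly behind the gripper in that last picture, so I could not see it fully.

Three readings disagreed:
- **Red cap:** the red vial's cap centroid read about 3 pixels off at the end. I put this down to the gripper partly hiding it and did not confirm it with a clear view.
- **Tab position:** with the lid open, the tab measured about 52 mm behind the centre instead of the roughly 63 mm I worked out from the description. This did not affect the push.
- **Joint 6:** it reached its range limit on the first approach, so I turned the tool half round the other way.

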